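Square a fired tile into the corner of the stop board

ROBOT

A 6-joint arm with a two-finger parallel gripper is mounted at the origin on the work surface. World frame = base frame: x ahead of the robot, y to its left, z up, the work surface at z = 0. Lengths are in mm, angles in rad, forces in N, time in s.
With the tool pointing down it reaches from about 300 to 775 mm from the base axis. Payload 14.6 kg.
Tool frame: the origin (TCP) lies between the finger pads; the fingertips stand manip.nose_length ahead of it and the grasp point (between the pads) lies 11 mm behind it (manip.nose_length is the distance from the TCP to the fingertips, in mm); z points along the fingers, y is the line along which they close (so a half turn about z gives the same grasp; the last joint's range is limited). The gripper opens to 94 mm and grips with 3 to 60 N. Pads are 16 mm wide; open, the fingers measure 119 mm over their backs; the gripper's body (75 mm by 177 mm) begins 78 mm behind the grasp point.
Start: joints at [1.244, 0.3, 1.521, -0, 1.321, -0.067], TCP at [141.286, 531.533, 213.446] pointing down, gripper open.
Joint ranges: [-3.03, 3.03], [-0.79, 2.21], [0.23, 2.52], [-1.04, 4.18], [0, 3.07], [-2.55, 2.55]. Speed limits (rad/s): [2.22, 2.22, 2.57, 3.14, 3.14, 3.14].

INTERFACE

Orientations are given as [roll, pitch, yaw] about the fixed x, y, z axes, in that order (R = Rz(yaw) Ry(pitch) Rx(roll)).
In Python, from cell import manip, cams, job gives the robot as it stands.
- The arm moves only by the tool jog_arm, never from a script. Its argument "commands" is a list of rows, each an object of numbers: "dx", "dy", "dz": the shift along the tool's x, y, z each as a share of 40 mm, from -1 to 1; "ax", "ay", "az": the turn, a rotation vector about the tool's x, y, z each as a share of 10 degrees, from -1 to 1; "gripper": the closure, from 0 (fully open) to 1 (shut). A call has 1 to 10 rows; each row shifts and turns the commanded pose from where the row before left it, along the tool's axes as they then stand; what a row does not reach is not made up. A row lasts 1/8 s, in which the tool goes at most 62.5 mm and 10.7 degrees, less where a joint would pass 70% of its speed; a pose out of reach is approached as far as the arm can. A call with a number of a shift or a turn outside -1 to 1 is refused whole. A call with a gripper value outside its range is refused whole. The fingers move at their own pace and stop on an object; "squeeze" is the grip in N (left out, the last holds). Time passes only in rows, so rows that do not move let the fingers close. It gives the time, the measured TCP pose, the force, the opening and the grip force at its end, in the units of the state.
- manip.read_state(): the state, without advancing time (a new reading comes with each control period).
- cams.camera(name): name is "side" or "top"; returns a dict with "image" (384x512x3 uint8, red, green, blue), "fx", "fy", "cx", "cy" (pixels), "world_to_cam" (4x4, takes a point from world to camera coordinates). Camera axes: x right, y down, z forward; pixel columns grow to the right and rows downward; lengths in mm; the calibration is good to about 2 mm. A picture is of the moment at which its call begins. There is no depth.
- job.sign_off(): hands the job in; it is judged then, once.
The state is a dict: "clock": time; "joints": joint angles; "qd": joint speeds; "effort": joint torques, N m; "eef_pos": TCP position; "eef_rot": TCP orientation; "wrist_force": force on the tool from outside, world axes, zero at the start; "moment": the same for the moment, N m; "finger_gap": finger opening in mm; "finger_force": force on a finger pad.
Only numpy, scipy, OpenCV 4.12 (cv2) and the standard library are available. Lean on these libraries where they do the work, as an engineer would, in place of code of your own. Each camera call takes 0.05 s, during which the arm holds its last target. There are 200 camera calls.

TASK

Push the rectangular clay tile along the board into the inside corner of the two wooden rails, so that one long edge lies flush against the long far rail and one short edge flush against the shorter side rail. Only push it with the fingers: do not lift or tip it, and leave the round tile, cup, jar and wooden knife where they are. Move clear of everything at the end.

Things in the scene. Friction and masses are not known exactly. Their poses are not given: they have to be found in the camera images.
- tile: Fired grey-brown rectangular clay tile, 95 mm (its x) by 130 mm (its y) by 18 mm thick, about 0.4 kg, a thin line border on top; loose, lying flat on the board, on which it slides with a few newtons of friction. Too wide to grip flat. Origin: centre of its underside; z up. At the start its axes are within 0.45 rad of the board's.
- board: Plywood stop board fixed to the table, 12 mm thick, x from -170 to +130 mm, y from -210 to +210 mm of its origin, which is at table height; x points away from the robot, y to its left (yaw within 0.3 rad). On it two fixed dark wooden rails, 25 mm wide, 17 mm above the board: the far one along y, inner face at x = +90 mm; the side one along x on the left, inner face at y = +160 mm.
- corner (a point): The inside corner where the two rail faces meet, at the height of the board's upper surface (12 mm above the table); axes as the board's. With the tile fully home its centre is 47.5 mm from here towards the board's -x and 65 mm towards its -y.
- round_tile: Bystander: round clay disc, 60 mm across, 18 mm thick, lying on the board near the robot's end of the side rail. Origin: centre of its underside.
- cup: Bystander: white cup, 76 mm across the rim, 85 mm high, on the table left of the board. Origin: centre of its underside.
- jar: Bystander: small jar with black cap, 54 mm across, 65 mm high, on the table left of the board, farther from the robot than the cup. Origin: centre of its underside.
- knife: Bystander: flat wooden modelling knife, 195 mm long (along its x), 20 mm wide, 12 mm high, lying on the table right of the board. Origin: on its underside, near its middle.
Not all that is in view belongs to the job. What is shaped like the tile but blue or orange is not meant.

How it is judged (in metres and radians):
At the end, for the whole second after the job is handed in: The rectangular tile lies flat and still on the board, its centre within 3.5 mm of fully home against each of the two rails and its long edge parallel to the far rail within 0.04 rad; round tile, cup, jar and knife within 15 mm of where they started (x of tile in the frame of board between 0.039 and 0.0455 m and y of tile in the frame of board between 0.0915 and 0.098 m and angle between the y axis of tile and the y axis of board, either way round below 0.04 rad and angle between tile's own z axis and vertical below 0.03 rad and z of tile in the frame of board below 0.015 m and linear speed of tile below 0.01 m/s and distance of each of round_tile, cup, jar, knife from where it was at the start of the episode below 0.015 m); the robot touches nothing.
It fails at once if the tile is lifted off the board or rides up on a rail (more than 8 mm) (z of tile in the frame of board above 0.02 m).
It fails at once if the tile is tipped (more than 0.2 rad) (angle between tile's own z axis and vertical above 0.2 rad).
It fails at once if the round tile, cup, jar or knife is pushed away (more than 15 mm) (distance of any of round_tile, cup, jar, knife from where it was at the start of the episode above 0.015 m).
It fails at once if the cup or jar is knocked over (angle between any of cup, jar's own z axis and vertical above 0.35 rad).
It also fails if it takes over 48 s, if anything falls off the work surface, if the arm or the gripper's body presses on something with over 40 N, if the wrist force passes 120 N, or if a joint passes its speed limit or range.

## Working session

There is one attempt and no reset: what is moved stays moved. The work goes in short steps, Python scripts to look and compute and a tool call to move; the robot and the scene stay as the last step left them, time stands still between calls to the robot, and variables do not carry over. Pictures are saved under pics/ and viewed, at most 10 in all, crops included, and the job is handed in when it is done.

Besides the shell and the picture viewer there is one more tool, called by a JSON object that holds its "api" and its "payload", one argument or row to a line. jog_arm: Moves the arm, as the interface text tells. Shift numbers are shares of 40 mm and turn numbers shares of 10 degrees, none past 1 either way. Its arguments: {"type":"object","properties":{"commands":{"type":"array"},"squeeze":{"type":"number"}},"required":["commands"]}

```bash
mkdir -p pics; ls
python3 - <<'E'
from cell import manip,cams,job
import cv2
for n in("top","side"):
    c=cams.camera(n); cv2.imwrite(f"pics/{n}0.png",c["image"][:,:,::-1])
    print(n,c["fx"],c["cx"],c["cy"],c["world_to_cam"].round(3).tolist() if hasattr(c["world_to_cam"],'round') else c["world_to_cam"])
print(manip.nose_length, manip.read_state())
E
```

```text
pics
top 377.4874253802783 255.55633840319345 190.06581060115522 [[-0.001, -1.0, -0.002, -24.821], [-0.977, 0.001, -0.214, 514.759], [0.214, 0.001, -0.977, 883.853], [0.0, 0.0, 0.0, 1.0]]
side 487.394674972186 255.10175734510847 196.0710568455352 [[0.875, -0.485, 0.011, -451.445], [-0.371, -0.684, -0.627, 173.143], [0.311, 0.545, -0.779, 1368.089], [0.0, 0.0, 0.0, 1.0]]
8.0 {'clock': 0.1, 'joints': array([ 1.24440664e+00,  3.00412143e-01,  1.52151073e+00, -2.39370967e-05,
        1.32068719e+00, -6.65820403e-02]), 'qd': array([-0.00058766, -0.00178311, -0.00079965,  0.00125205, -0.00144008,
       -0.00038491]), 'effort': array([ 4.69889983e-04, -5.32646620e+01, -3.53279507e+01,  7.09356135e-02,
        2.36155617e-02, -2.47116759e-05]), 'eef_pos': array([141.22008872, 531.33166371, 212.9484211 ]), 'eef_rot': array([-3.14057596e+00, -4.45560812e-05,  2.88179092e+00]), 'wrist_force': array([ 0.11803764, -0.45988636,  0.77543902]), 'moment': array([-0.04100999,  0.01064598, -0.00746186]), 'finger_force': 0.0, 'finger_gap': 93.67191663528916}
```

View pics/top0.png

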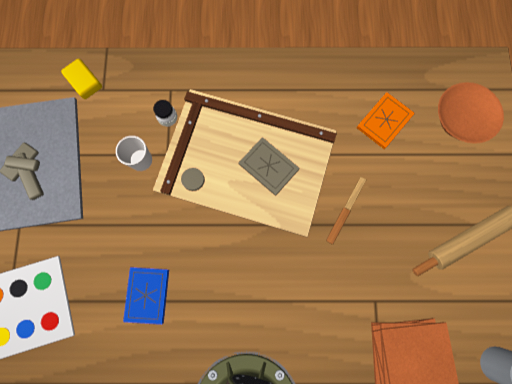

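View pics/side0.png

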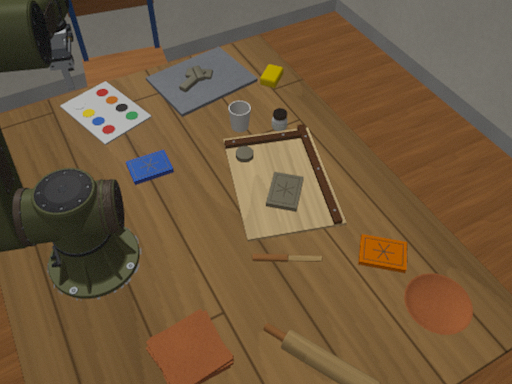

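The top view shows the tile at about (269,166), the rail corner near (190,97), the disc at (193,179), the cup at (133,152), the jar at (164,110) and the knife at (346,212). In the side view the tile is at about (285,191). Next I measure them.

```bash
cat > h.py <<'E'
import numpy as np,cv2
from cell import manip,cams,job
def ray(c,uv,z):
    uv=np.atleast_2d(np.float64(uv)); T=np.array(c["world_to_cam"]);R=T[:3,:3];o=-R.T@T[:3,3]
    d=np.c_[(uv[:,0]-c["cx"])/c["fx"],(uv[:,1]-c["cy"])/c["fy"],np.ones(len(uv))]@R
    return (o+d*((z-o[2])/d[:,2])[:,None])[:,:2]
def px(c,p):
    T=np.array(c["world_to_cam"]);q=np.atleast_2d(p)@T[:3,:3].T+T[:3,3]
    return np.c_[q[:,0]/q[:,2]*c["fx"]+c["cx"],q[:,1]/q[:,2]*c["fy"]+c["cy"]]
def biggest(m,near,amin=150):
    cs=cv2.findContours(m.astype(np.uint8),cv2.RETR_EXTERNAL,cv2.CHAIN_APPROX_NONE)[0]
    cs=[k for k in cs if cv2.contourArea(k)>amin]
    return min(cs,key=lambda k:np.hypot(*(k[:,0].mean(0)-near)))[:,0]
def tilemask(im):
    im=im.astype(int); s=im.max(2)-im.min(2)
    return (s<45)&(im.max(2)<150)&(im.max(2)>60)
def railmask(im):
    im=im.astype(int); return (im.max(2)<105)&(im[:,:,0]-im[:,:,2]>12)
E
python3 - <<'E'
from h import *
for n,tn in(("top",(269,166)),("side",(285,191))):
    c=cams.camera(n);im=c["image"]
    print(n,[im[r,q].tolist() for q,r in ([(260,150),(193,179),(225,105),(180,150),(215,150)] if n=="top" else [(285,180),(245,155),(320,175),(260,139),(260,190)])])
    k=biggest(tilemask(im),tn); 
    p=ray(c,k,30); r=cv2.minAreaRect(p.astype(np.float32)); print("tile",r)
    rm=railmask(im); 
    lab,L,st,ce=cv2.connectedComponentsWithStats(rm.astype(np.uint8)); print([(s.tolist()) for s in st[1:] if s[4]>100])
    o=im[:,:,::-1].copy(); o[rm]=(0,0,255); o[tilemask(im)]=(255,0,0)
    x0,y0=(140,75) if n=="top" else (210,110)
    cv2.imwrite(f"pics/{n}m.png",cv2.resize(np.hstack([im[y0:y0+170,x0:x0+210,::-1],o[y0:y0+170,x0:x0+210]]),None,fx=1.9,fy=1.9,interpolation=0))
E
```

```text
top [[126, 119, 98], [126, 119, 99], [95, 54, 32], [86, 48, 29], [229, 194, 133]]
tile ((585.4595947265625, -59.04840087890625), (128.44052124023438, 94.6649398803711), 48.48352813720703)
[[161, 90, 176, 105, 2350], [19, 160, 23, 39, 131], [37, 223, 229, 3, 240], [343, 224, 131, 2, 259], [166, 300, 346, 22, 385], [201, 353, 80, 31, 766]]
side [[105, 100, 82], [109, 104, 88], [83, 51, 33], [75, 47, 27], [169, 146, 108]]
tile ((581.96875, -65.68116760253906), (140.37399291992188, 94.56432342529297), 48.457183837890625)
[[0, 0, 50, 67, 1731], [71, 0, 76, 17, 848], [180, 66, 32, 25, 162], [224, 70, 122, 157, 1712], [146, 80, 94, 133, 300], [0, 98, 140, 286, 9077], [309, 129, 129, 145, 390], [266, 173, 37, 39, 580], [149, 179, 116, 205, 575], [397, 189, 115, 118, 742], [322, 226, 124, 158, 433], [253, 259, 84, 97, 391], [122, 282, 31, 102, 829], [457, 313, 55, 71, 395], [281, 343, 66, 41, 367], [195, 359, 39, 25, 177]]
```

View pics/topm.png

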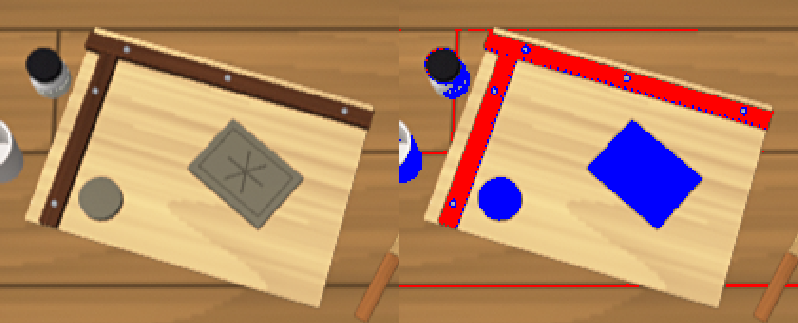

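The overlay shows clean masks: rails in red, tile in blue, and the disc beside the near end of the side rail. Next I fit the rail lines and get the tile in the board frame.

```bash
cat >> h.py <<'E'
def boardfit(c):
    m=railmask(c["image"]).astype(np.uint8); m=cv2.morphologyEx(m,cv2.MORPH_CLOSE,np.ones((3,3),np.uint8))
    fit=lambda p:cv2.fitLine(np.float32(p),cv2.DIST_HUBER,0,.01,.01).ravel()
    far=[(u,np.where(m[85:145,u])[0]+85) for u in range(215,325)]
    sid=[(v,np.where(m[v,150:215])[0]+150) for v in range(125,188)]
    # pixel borders lie half a pixel out of the last mask pixel
    return dict(fin=fit(ray(c,[(u,k.max()+.5) for u,k in far],12)),fout=fit(ray(c,[(u,k.min()-.5) for u,k in far],29)),
      sin=fit(ray(c,[(k.max()+.5,v) for v,k in sid],12)),sout=fit(ray(c,[(k.min()-.5,v) for v,k in sid],29)))
def tile(c,near=(269,166)):
    k=biggest(tilemask(c["image"]),near)
    return ray(c,k,30)
E
python3 - <<'E'
from h import *
c=cams.camera("top");b=boardfit(c)
for n,l in b.items(): print(n,l.round(3))
def inter(a,b):
    s=np.linalg.solve(np.c_[a[:2],-b[:2]],b[2:]-a[2:]);return a[2:]+a[:2]*s[0]
f=b["fin"];d=f[:2]*np.sign(f[1]);n=np.array([d[1],-d[0]]) # y axis, x axis
print("far width",(b["fout"][2:]-f[2:])@n,"side width",(b["sout"][2:]-b["sin"][2:])@d)
K=inter(f,b["sin"]);print("corner",K,"yaw",np.arctan2(n[1],n[0]), "perp", np.arccos(abs(b["fin"][:2]@b["sin"][:2])))
Rb=np.c_[n,d]; O=K-Rb@[90,160]; print("O",O)
im=c["image"].astype(int)
for nm,p in {"nr":(-170,-210),"nl":(-170,210),"fr":(130,-210),"fl":(130,210)}.items():
    print(nm,px(c,np.r_[O+Rb@p,12]).round(1))
p=(tile(c)-O)@Rb; r=cv2.minAreaRect(p.astype(np.float32));print("tile in board",r,"\n",cv2.boxPoints(r))
dk=biggest(tilemask(c["image"]),(193,179));print("disc",(ray(c,[cv2.minEnclosingCircle(dk)[0]],30)-O)@Rb, cv2.minEnclosingCircle(dk)[1])
cu=px(c,np.r_[K,12]);print(cu)
# knife, cup, jar
for nm,uv,z in(("cup",(131,150),85),("jar",(163,108),65),("knifeA",(363,180),6),("knifeB",(331,242),6)):print(nm,ray(c,[uv],z),(ray(c,[uv],z)-O)@Rb)
s=cams.camera("side");print("side corner",px(s,np.r_[K,12]),"far rail right end", px(s,np.r_[O+Rb@(90,-210),12]),"side rail near end",px(s,np.r_[O+Rb@(-170,160),12]))
bp=cv2.boxPoints(r)@Rb.T+O; print("tile corners in side",px(s,np.c_[bp,[30]*4]).round(1))
ks=biggest(tilemask(s["image"]),(285,191));print(cv2.boxPoints(cv2.minAreaRect(ks)))
E
```

```text
fin [ 2.91000e-01  9.57000e-01  7.05536e+02 -6.44800e+01]
fout [ 4.9200e-01  8.7100e-01  7.4327e+02 -9.8529e+01]
sin [ 9.60000e-01 -2.80000e-01  6.34000e+02  1.60735e+02]
sout [1.00000e+00 1.90000e-02 6.32265e+02 2.06437e+02]
far width 46.000168 side width 43.225597
corner [762.54    123.22784] yaw -0.29483277 perp 1.5598733
O [629.93063211  -3.71609914]
nr [[306.8 235.4]]
nl [[151.4 188.7]]
fr [[335.8 128.9]]
fl [[188.9  87.7]]
tile in board ((-26.473674774169922, -65.86714172363281), (128.4405059814453, 94.66497039794922), 65.37625122070312) 
 [[ -96.259766 -104.525986]
 [ -10.2033   -143.96887 ]
 [  43.312416  -27.208298]
 [ -42.74405    12.234589]]
disc [[-117.83355537  111.79417122]] 11.355890274047852
[[201.35584133 105.33712509]]
cup [[609.97175818 282.03886032]] [[-102.13229864  267.62520547]]
jar [[730.51798957 214.06547281]] [[ 32.96415245 237.61312398]]
knifeA [[ 552.50754635 -308.78609999]] [[  14.56485774 -314.40405341]]
knifeB [[ 390.02907739 -217.28289028]] [[-167.49177938 -274.06210703]]
side corner [[300.80499324 136.8899449 ]] far rail right end [[334.29390997 223.29434894]] side rail near end [[225.66949369 147.7642152 ]]
tile corners in side [[264.9 202. ]
 [296.1 207.6]
 [302.9 175.9]
 [273.2 170.8]]
[[265.11542 205.42307]
 [272.15387 170.23077]
 [303.11542 176.4231 ]
 [296.07697 211.61539]]
```

View pics/sidem.png

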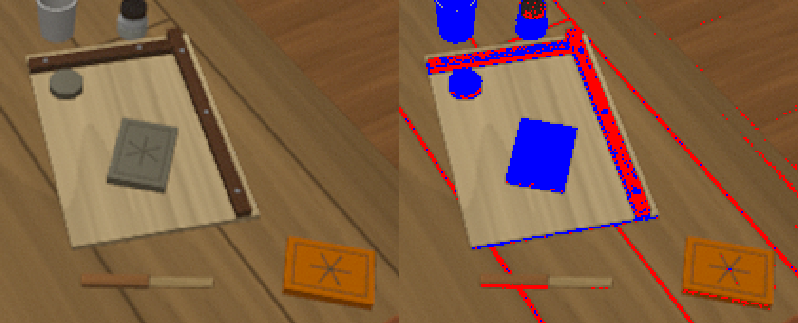

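The side view agrees: the tile is on the board, clear of the disc, cup, jar and knife. The outer rail fit caught stray pixels, so I check the edges with subpixel profiles in the fitted board frame.

Run:
```python
from h import *
Rb=lambda b:np.array([[np.cos(b),-np.sin(b)],[np.sin(b),np.cos(b)]])
K=np.array([762.54,123.23]);b=-.29;R=Rb(b);O=K-R@[90,160]
np.set_printoptions(linewidth=200)
for n in("top","side"):
    c=cams.camera(n);im=c["image"].astype(np.float32)
    def prof(ax,offs,rng,z):
        out=[]
        for o in offs:
            p=np.array([[t,o] if ax=="x" else [o,t] for t in rng],float)
            q=px(c,np.c_[p@R.T+O,np.full(len(p),z)]).astype(np.float32)
            out.append(cv2.remap(im,q[:,:1],q[:,1:],1)[:,0].mean(1))
        return np.mean(out,0).round().astype(int), [int(v[0]) for v in [np.array([])] if len(v)]
    r=np.arange(-16,42,2)
    for z in(12,29):
      for nm,y in(("R",range(-190,-150,4)),("L",range(100,140,4))):print(n,"far",nm,z,prof("x",y,90+r,z)[0])
      for nm,x in(("far",range(40,75,4)),("near",range(-75,-40,4))):print(n,"side",nm,z,prof("y",x,160+r,z)[0])
    print(n,"right edge far",prof("y",range(20,60,4),-210+np.arange(-14,15,2),12)[0],"near",prof("y",range(-160,-120,4),-210+np.arange(-14,15,2),12)[0])
```

```text
top far R 12 [191 194 196 197 198 194 164 110  55  40  50  58  60  61  68  78  81  79  70  61  57  78 128 172 189 174 145 121 115]
top far L 12 [203 202 199 196 194 193 178 138  82  44  42  52  60  62  62  62  62  60  58  55  53  62  99 157 194 203 182 150 127]
top side far 12 [198 198 198 199 200 203 194 140  65  33  43  53  55  54  52  51  52  54  55  53  58  88 148 196 202 199 198 198 199]
top side near 12 [196 196 196 196 198 200 199 162  85  33  38  53  55  54  54  54  56  58  58  56  54  71 123 183 201 200 197 197 197]
top far R 29 [197 198 186 144  83  43  44  55  60  60  64  74  81  80  73  64  56  68 111 161 187 180 153 126 115 116 118 119 120]
top far L 29 [195 195 191 166 117  63  40  47  57  61  62  62  62  61  59  56  53  56  83 139 186 203 189 158 130 122 122 122 121]
top side far 29 [199 200 202 204 182 109  43  34  50  55  55  53  50  48  49  51  53  54  74 128 188 203 202 200 200 200 201 201 191]
top side near 29 [194 195 196 199 190 131  53  31  47  55  55  54  54  55  57  58  56  54  62 101 165 197 198 196 195 195 196 198 194]
top right edge far [117 117 116 115 11
[... 628 characters left out ...]
 65  90 115 129]
side far R 29 [148 145 130  93  54  44  50  55  55  56  62  66  69  65  59  53  57  80 112 136 141 131 111  95  94  95  94  94  94]
side far L 29 [147 145 137 120  87  55  43  50  55  56  56  56  56  54  53  51  52  66  97 127 148 150 137 116  99  93  92  89  84]
side side far 29 [ 51  35  31  33  36  40  44  47  50  50  49  49  49  48  48  50  61  88 116 132 136 133 123 110 102  98  97  97  97]
side side near 29 [ 60  38  34  35  38  42  46  49  51  52  53  53  53  53  52  52  58  78 103 122 131 130 121 110 101  96  95  97  98]
side right edge far [ 91  88  85  80  84 104 126 139 144 143 143 143 143 142 142] near [ 84  83  81  79  78  87 111 130 140 143 142 141 142 142 141]
```

The rails sit about 2.5 mm nearer than the first fit. The corner is at about (759.7, 121.5) and the yaw about -0.295. The tile centre is (585.5, -59) with its long axis at 0.846 rad world. I travel to a point behind the tile's right short edge with the fingers part closed as a two-point pusher.

{"api": "jog_arm", "payload": {
  "commands": [
    {"dx":-1,"dy":-1,"gripper":0.45},
    {"dx":-1,"dy":-1},
    {"dx":-1,"dy":-1},
    {"dx":-1,"dy":-1},
    {"dx":-1,"dy":-1},
    {"dx":-1,"dy":-1},
    {"dx":-1,"dy":-1},
    {"dx":-1,"dy":-1},
    {"dx":-1,"dy":-1},
    {"dx":-1,"dy":-1}
  ]
}}

```text
schema error: expected keys dx, dy, dz, ax, ay, az, gripper
```

{"api": "jog_arm", "payload": {
  "commands": [
    {"dx":-1,"dy":-1},
    {"dx":-1,"dy":-1},
    {"dx":-1,"dy":-1},
    {"dx":-0.5,"dy":-0.45},
    {"az":1},
    {"az":1},
    {"az":1},
    {"az":1},
    {"az":1},
    {"az":1}
  ]
}}

```text
schema error: expected keys dx, dy, dz, ax, ay, az, gripper
```

{"api": "jog_arm", "payload": {
  "commands": [
    {"az":1},
    {"az":1},
    {"az":1},
    {"az":1},
    {"az":1},
    {"az":0.66},
    {},
    {}
  ]
}}

```text
schema error: expected keys dx, dy, dz, ax, ay, az, gripper
```

Every row needs all the keys.

{"api": "jog_arm", "payload": {
  "commands": [
    {"dx":-1,"dy":-1,"dz":0,"ax":0,"ay":0,"az":0,"gripper":0.45},
    {"dx":-1,"dy":-1,"dz":0,"ax":0,"ay":0,"az":0,"gripper":0.45},
    {"dx":-1,"dy":-1,"dz":0,"ax":0,"ay":0,"az":0,"gripper":0.45},
    {"dx":-1,"dy":-1,"dz":0,"ax":0,"ay":0,"az":0,"gripper":0.45},
    {"dx":-1,"dy":-1,"dz":0,"ax":0,"ay":0,"az":0,"gripper":0.45},
    {"dx":-1,"dy":-1,"dz":0,"ax":0,"ay":0,"az":0,"gripper":0.45},
    {"dx":-1,"dy":-1,"dz":0,"ax":0,"ay":0,"az":0,"gripper":0.45},
    {"dx":-1,"dy":-1,"dz":0,"ax":0,"ay":0,"az":0,"gripper":0.45},
    {"dx":-1,"dy":-1,"dz":0,"ax":0,"ay":0,"az":0,"gripper":0.45},
    {"dx":-1,"dy":-1,"dz":0,"ax":0,"ay":0,"az":0,"gripper":0.45}
  ]
}}

```text
clock: 1.65
eef_pos: [425.8, 40.3, 213.7]
eef_rot: [3.141, 0.001, 2.882]
wrist_force: [-0.0, -0.0, -0.2]
finger_gap: 51.8
finger_force: 0.0
```

{"api": "jog_arm", "payload": {
  "commands": [
    {"dx":-1,"dy":-1,"dz":0,"ax":0,"ay":0,"az":0,"gripper":0.45},
    {"dx":-1,"dy":-1,"dz":0,"ax":0,"ay":0,"az":0,"gripper":0.45},
    {"dx":-1,"dy":-1,"dz":0,"ax":0,"ay":0,"az":0,"gripper":0.45},
    {"dx":-0.46,"dy":-0.43,"dz":0,"ax":0,"ay":0,"az":0,"gripper":0.45},
    {"dx":0,"dy":0,"dz":0,"ax":0,"ay":0,"az":1,"gripper":0.45},
    {"dx":0,"dy":0,"dz":0,"ax":0,"ay":0,"az":1,"gripper":0.45},
    {"dx":0,"dy":0,"dz":0,"ax":0,"ay":0,"az":1,"gripper":0.45},
    {"dx":0,"dy":0,"dz":0,"ax":0,"ay":0,"az":1,"gripper":0.45},
    {"dx":0,"dy":0,"dz":0,"ax":0,"ay":0,"az":1,"gripper":0.45},
    {"dx":0,"dy":0,"dz":0,"ax":0,"ay":0,"az":1,"gripper":0.45}
  ]
}}

```text
clock: 2.9
eef_pos: [523.6, -125.9, 213.4]
eef_rot: [-3.142, -0.0, 1.829]
wrist_force: [0.2, 0.1, 1.1]
finger_gap: 51.6
finger_force: 0.0
```

{"api": "jog_arm", "payload": {
  "commands": [
    {"dx":0,"dy":0,"dz":0,"ax":0,"ay":0,"az":1,"gripper":0.45},
    {"dx":0,"dy":0,"dz":0.5,"ax":0,"ay":0,"az":1,"gripper":0.45},
    {"dx":0,"dy":0,"dz":1,"ax":0,"ay":0,"az":1,"gripper":0.45},
    {"dx":0,"dy":0,"dz":1,"ax":0,"ay":0,"az":1,"gripper":0.45},
    {"dx":0,"dy":0,"dz":0.5,"ax":0,"ay":0,"az":1,"gripper":0.45},
    {"dx":0,"dy":0,"dz":0,"ax":0,"ay":0,"az":0.66,"gripper":0.45},
    {"dx":0,"dy":0,"dz":0,"ax":0,"ay":0,"az":0,"gripper":0.45},
    {"dx":0,"dy":0,"dz":0,"ax":0,"ay":0,"az":0,"gripper":0.45}
  ]
}}

```text
clock: 3.9
eef_pos: [523.8, -126.0, 93.7]
eef_rot: [3.141, -0.0, 0.849]
wrist_force: [-0.4, 0.2, 0.6]
finger_gap: 51.7
finger_force: 0.0
```

{"api": "jog_arm", "payload": {
  "commands": [
    {"dx":0,"dy":0,"dz":1,"ax":0,"ay":0,"az":0,"gripper":0.45},
    {"dx":0,"dy":0,"dz":0.75,"ax":0,"ay":0,"az":0,"gripper":0.45},
    {"dx":0.2,"dy":0,"dz":0,"ax":0,"ay":0,"az":0,"gripper":0.45},
    {"dx":0.2,"dy":0,"dz":0,"ax":0,"ay":0,"az":0,"gripper":0.45},
    {"dx":0.2,"dy":0,"dz":0,"ax":0,"ay":0,"az":0,"gripper":0.45},
    {"dx":0.2,"dy":0.05,"dz":0,"ax":0,"ay":0,"az":-0.15,"gripper":0.45},
    {"dx":0.25,"dy":0.05,"dz":0,"ax":0,"ay":0,"az":-0.15,"gripper":0.45},
    {"dx":0.25,"dy":0.05,"dz":0,"ax":0,"ay":0,"az":-0.15,"gripper":0.45}
  ]
}}

```text
clock: 4.9
eef_pos: [562.7, -90.0, 23.6]
eef_rot: [3.141, -0.0, 0.927]
wrist_force: [-2.1, -3.3, 2.6]
finger_gap: 51.4
finger_force: 1.9
```

```bash
cat > look.py <<'E'
import sys
from h import *
b=-.295;R=np.array([[np.cos(b),-np.sin(b)],[np.sin(b),np.cos(b)]]);K=np.array([759.7,121.5]);O=K-R@[90,160]
def look(save=None):
    c=cams.camera("top");s=manip.read_state()
    t=s["eef_pos"];print("tcp board",((t[:2]-O)@R).round(1),"z",t[2].round(1),"yaw-b",round(s["eef_rot"][2]-b,3),"F board",(s["wrist_force"][:2]@R).round(1),"t",s["clock"])
    if save: cv2.imwrite(save,cv2.resize(c["image"][75:245,140:350,::-1],None,fx=3,fy=3,interpolation=cv2.INTER_CUBIC))
if __name__=="__main__": look(*sys.argv[1:])
E
python3 look.py pics/p1.png
```

```text
tcp board [-36.6 -98.7] z 23.6 yaw-b 1.224 F board [0.8 1.3] t 4.95
```

View pics/p1.png

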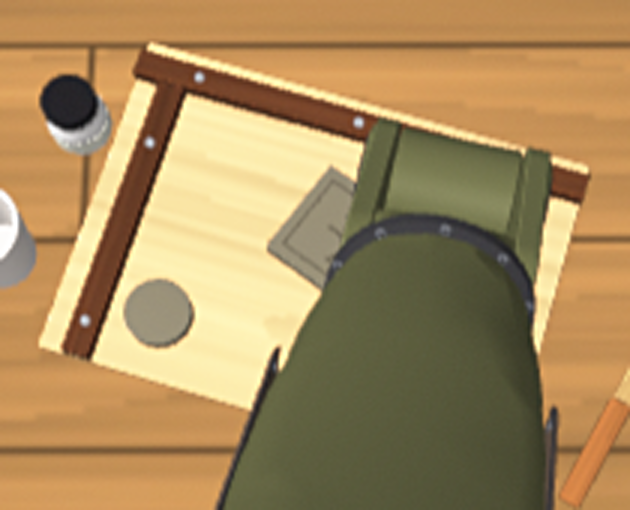

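The tile is moving and turning with the two fingers, its visible left corner at about (270,248) in the crop. I continue along the arc.

{"api": "jog_arm", "payload": {
  "commands": [
    {"dx":0.25,"dy":0.05,"dz":0,"ax":0,"ay":0,"az":-0.15,"gripper":0.45},
    {"dx":0.25,"dy":0.05,"dz":0,"ax":0,"ay":0,"az":-0.2,"gripper":0.45},
    {"dx":0.25,"dy":0.05,"dz":0,"ax":0,"ay":0,"az":-0.2,"gripper":0.45},
    {"dx":0.25,"dy":0.05,"dz":0,"ax":0,"ay":0,"az":-0.2,"gripper":0.45},
    {"dx":0.25,"dy":0.05,"dz":0,"ax":0,"ay":0,"az":-0.2,"gripper":0.45},
    {"dx":0.25,"dy":0.05,"dz":0,"ax":0,"ay":0,"az":-0.2,"gripper":0.45},
    {"dx":0.25,"dy":0.05,"dz":0,"ax":0,"ay":0,"az":-0.2,"gripper":0.45},
    {"dx":0.25,"dy":0.05,"dz":0,"ax":0,"ay":0,"az":-0.2,"gripper":0.45},
    {"dx":0.25,"dy":0.05,"dz":0,"ax":0,"ay":0,"az":-0.2,"gripper":0.45},
    {"dx":0,"dy":0,"dz":0,"ax":0,"ay":0,"az":0,"gripper":0.45}
  ]
}}

```text
clock: 6.2
eef_pos: [622.1, -20.3, 23.5]
eef_rot: [3.141, -0.0, 1.232]
wrist_force: [-0.2, -0.3, -0.4]
finger_gap: 51.8
finger_force: 0.0
```

```bash
python3 look.py pics/p2.png
```

```text
tcp board [ -0.5 -16.1] z 23.5 yaw-b 1.526 F board [-0.3 -0.4] t 6.25
```

View pics/p2.png

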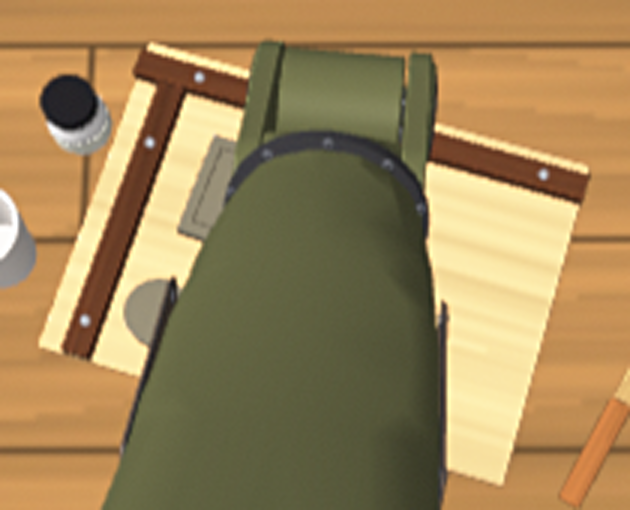

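The tile is nearly parallel now, its left edge about 25 mm from the side rail (crop column about 180-215). I close the gap slowly to contact.

{"api": "jog_arm", "payload": {
  "commands": [
    {"dx":0.25,"dy":0.05,"dz":0,"ax":0,"ay":0,"az":-0.1,"gripper":0.45},
    {"dx":0.25,"dy":0.05,"dz":0,"ax":0,"ay":0,"az":-0.1,"gripper":0.45},
    {"dx":0.2,"dy":0.02,"dz":0,"ax":0,"ay":0,"az":-0.06,"gripper":0.45},
    {"dx":0.05,"dy":0,"dz":0,"ax":0,"ay":0,"az":0,"gripper":0.45},
    {"dx":0.05,"dy":0,"dz":0,"ax":0,"ay":0,"az":0,"gripper":0.45},
    {"dx":0.05,"dy":0,"dz":0,"ax":0,"ay":0,"az":0,"gripper":0.45}
  ]
}}

```text
clock: 7.0
eef_pos: [636.9, 9.6, 23.5]
eef_rot: [-3.142, 0.0, 1.276]
wrist_force: [-0.2, -2.4, 0.4]
finger_gap: 51.9
finger_force: 1.2
```

```bash
python3 look.py
```

```text
tcp board [ 5.1 17.5] z 23.5 yaw-b 1.571 F board [-0.2 -2.4] t 7.05
```

{"api": "jog_arm", "payload": {
  "commands": [
    {"dx":0.05,"dy":0,"dz":0,"ax":0,"ay":0,"az":0,"gripper":0.45},
    {"dx":0.03,"dy":0,"dz":0,"ax":0,"ay":0,"az":0,"gripper":0.45},
    {"dx":0,"dy":0,"dz":0,"ax":0,"ay":0,"az":0,"gripper":0.45}
  ]
}}

```text
clock: 7.42
eef_pos: [637.9, 12.8, 23.5]
eef_rot: [3.141, -0.0, 1.276]
wrist_force: [-0.0, -1.7, 1.2]
finger_gap: 51.7
finger_force: 0.7
```

{"api": "jog_arm", "payload": {
  "commands": [
    {"dx":0.03,"dy":0,"dz":0,"ax":0,"ay":0,"az":0,"gripper":0.45},
    {"dx":0,"dy":0,"dz":0,"ax":0,"ay":0,"az":0,"gripper":0.45}
  ]
}}

```text
clock: 7.68
eef_pos: [638.2, 14.0, 23.5]
eef_rot: [3.142, -0.0, 1.276]
wrist_force: [-0.4, -2.0, 2.3]
finger_gap: 51.8
finger_force: 1.0
```

{"api": "jog_arm", "payload": {
  "commands": [
    {"dx":0.03,"dy":0,"dz":0,"ax":0,"ay":0,"az":0,"gripper":0.45},
    {"dx":0.03,"dy":0,"dz":0,"ax":0,"ay":0,"az":0,"gripper":0.45}
  ]
}}

```text
clock: 7.92
eef_pos: [638.5, 14.8, 23.5]
eef_rot: [-3.141, 0.002, 1.276]
wrist_force: [-7.6, -16.0, 5.7]
finger_gap: 51.6
finger_force: 8.8
```

{"api": "jog_arm", "payload": {
  "commands": [
    {"dx":0.03,"dy":0,"dz":0,"ax":0,"ay":0,"az":0,"gripper":0.45},
    {"dx":0,"dy":0,"dz":0,"ax":0,"ay":0,"az":0,"gripper":0.45}
  ]
}}

```text
clock: 8.18
eef_pos: [638.5, 14.8, 23.5]
eef_rot: [-3.141, 0.004, 1.276]
wrist_force: [-8.5, -18.4, 6.7]
finger_gap: 51.7
finger_force: 10.2
```

```bash
python3 look.py pics/p3.png
```

```text
tcp board [ 5.1 22.7] z 23.5 yaw-b 1.571 F board [ -2.7 -20.6] t 8.225
```

View pics/p3.png

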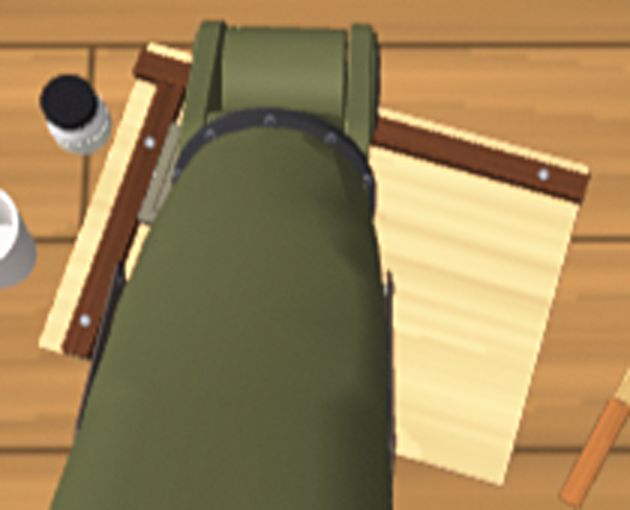

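Contact came at TCP y = 22.7 with 20 N, which matches the measured rail, and the tile lies against the side rail. I back off, rise, turn 90° and look from the side.

{"api": "jog_arm", "payload": {
  "commands": [
    {"dx":-0.4,"dy":0,"dz":0,"ax":0,"ay":0,"az":0,"gripper":0.45},
    {"dx":-0.2,"dy":0,"dz":-0.5,"ax":0,"ay":0,"az":0,"gripper":0.45},
    {"dx":0,"dy":1,"dz":-1,"ax":0,"ay":0,"az":0,"gripper":0.45},
    {"dx":0,"dy":1,"dz":-1,"ax":0,"ay":0,"az":1,"gripper":0.45},
    {"dx":0,"dy":1,"dz":0,"ax":0,"ay":0,"az":1,"gripper":0.45},
    {"dx":0,"dy":0,"dz":0,"ax":0,"ay":0,"az":1,"gripper":0.45},
    {"dx":0,"dy":0,"dz":0,"ax":0,"ay":0,"az":1,"gripper":0.45},
    {"dx":0,"dy":0,"dz":0,"ax":0,"ay":0,"az":1,"gripper":0.45},
    {"dx":0,"dy":0,"dz":0,"ax":0,"ay":0,"az":1,"gripper":0.45}
  ]
}}

```text
clock: 9.35
eef_pos: [744.6, -46.8, 125.1]
eef_rot: [-3.141, -0.001, 0.223]
wrist_force: [-0.6, -0.7, 0.0]
finger_gap: 51.8
finger_force: 0.0
```

{"api": "jog_arm", "payload": {
  "commands": [
    {"dx":0,"dy":0,"dz":0,"ax":0,"ay":0,"az":1,"gripper":0.45},
    {"dx":0,"dy":0,"dz":0,"ax":0,"ay":0,"az":1,"gripper":0.45},
    {"dx":0,"dy":0,"dz":0,"ax":0,"ay":0,"az":1,"gripper":0.45},
    {"dx":0,"dy":0,"dz":0,"ax":0,"ay":0,"az":0,"gripper":0.45}
  ]
}}

```text
clock: 9.85
eef_pos: [744.6, -46.9, 124.8]
eef_rot: [-3.141, -0.001, -0.293]
wrist_force: [0.3, 0.7, -0.1]
finger_gap: 51.8
finger_force: 0.0
```

Run:
```python
from look import *
look()
c=cams.camera("side");cv2.imwrite("pics/p4.png",cv2.resize(c["image"][100:260,200:400,::-1],None,fx=3,fy=3,interpolation=cv2.INTER_CUBIC))
```

```text
tcp board [124.5  -5.5] z 124.6 yaw-b 0.004 F board [-0.2 -0.9] t 9.9
```

View pics/p4.png

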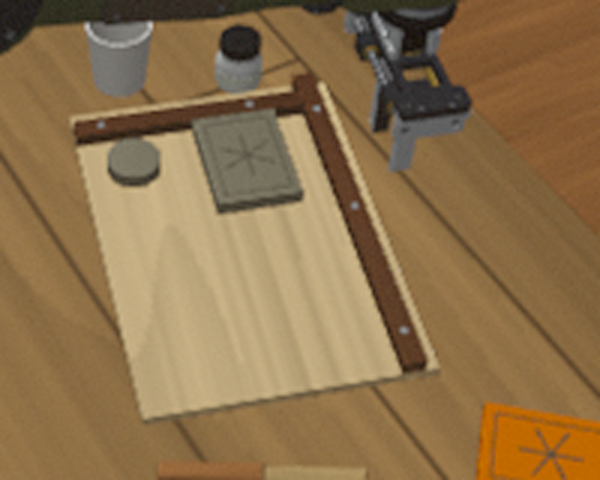

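The arm went to the far side and is clear, so the side view is unobstructed. The tile lies against the side rail with top corners at crop (193,120), (278,108), (301,192) and (217,205), and there is a gap to the far rail.

Run:
```python
from look import *
c=cams.camera("side")
p=ray(c,[(200+a/3,100+b/3) for a,b in((193,120),(278,108),(301,192),(217,205))],30)
print(((p-O)@R).round(1))
dk=biggest(tilemask(c["image"]),(244,153),60);print("disc",((ray(c,[cv2.minEnclosingCircle(dk)[0]],22)-O)@R).round(1))
t=cams.camera("top");k=biggest(tilemask(t["image"]),(222,140));r=cv2.minAreaRect(((ray(t,k,30)-O)@R).astype(np.float32));print("top",r)
# route: board frame delta to (-62,88)
print(R@[-62,88]+O)
```

```text
[[-37.6 154.8]
 [ 60.1 154.5]
 [ 51.3  25.9]
 [-40.9  25.6]]
disc [[-113.5  121.5]]
top ((-97.72247314453125, 135.50869750976562), (1025.2744140625, 636.2384033203125), 15.476301193237305)
[593.33280516  96.80270297]
```

{"api": "jog_arm", "payload": {
  "commands": [
    {"dx":-0.93,"dy":-0.47,"dz":0,"ax":0,"ay":0,"az":0,"gripper":0.45},
    {"dx":-0.93,"dy":-0.47,"dz":0,"ax":0,"ay":0,"az":0,"gripper":0.45},
    {"dx":-0.93,"dy":-0.47,"dz":0,"ax":0,"ay":0,"az":0,"gripper":0.45},
    {"dx":-0.93,"dy":-0.47,"dz":0,"ax":0,"ay":0,"az":0,"gripper":0.45},
    {"dx":-0.93,"dy":-0.47,"dz":0,"ax":0,"ay":0,"az":0,"gripper":0.45},
    {"dx":0,"dy":0,"dz":0,"ax":0,"ay":0,"az":0,"gripper":0.45},
    {"dx":0,"dy":0,"dz":1,"ax":0,"ay":0,"az":0,"gripper":0.45},
    {"dx":0,"dy":0,"dz":0,"ax":0,"ay":0,"az":0,"gripper":0.45}
  ]
}}

```text
clock: 11.05
eef_pos: [592.8, 96.4, 81.3]
eef_rot: [3.14, 0.004, -0.294]
wrist_force: [-0.4, 0.1, 0.0]
finger_gap: 51.7
finger_force: 0.0
```

```bash
python3 look.py
```

```text
tcp board [-61.5  87.9] z 83.1 yaw-b 0.001 F board [ 0.3 -0.5] t 11.1
```

{"api": "jog_arm", "payload": {
  "commands": [
    {"dx":0,"dy":0,"dz":0.9,"ax":0,"ay":0,"az":0,"gripper":0.45},
    {"dx":0,"dy":0,"dz":0.6,"ax":0,"ay":0,"az":0,"gripper":0.45},
    {"dx":0,"dy":0,"dz":0,"ax":0,"ay":0,"az":0,"gripper":0.45},
    {"dx":0.15,"dy":0,"dz":0,"ax":0,"ay":0,"az":0,"gripper":0.45},
    {"dx":0.15,"dy":0,"dz":0,"ax":0,"ay":0,"az":0,"gripper":0.45},
    {"dx":0.15,"dy":0,"dz":0,"ax":0,"ay":0,"az":0,"gripper":0.45},
    {"dx":0.15,"dy":0,"dz":0,"ax":0,"ay":0,"az":0,"gripper":0.45},
    {"dx":0.15,"dy":0,"dz":0,"ax":0,"ay":0,"az":0,"gripper":0.45}
  ]
}}

```text
clock: 12.1
eef_pos: [622.9, 88.2, 23.5]
eef_rot: [3.142, 0.0, -0.295]
wrist_force: [-3.4, 0.3, 3.2]
finger_gap: 51.4
finger_force: 1.9
```

{"api": "jog_arm", "payload": {
  "commands": [
    {"dx":0.15,"dy":0,"dz":0,"ax":0,"ay":0,"az":0,"gripper":0.45},
    {"dx":0.1,"dy":0,"dz":0,"ax":0,"ay":0,"az":0,"gripper":0.45},
    {"dx":0.05,"dy":0,"dz":0,"ax":0,"ay":0,"az":0,"gripper":0.45}
  ]
}}

```text
clock: 12.48
eef_pos: [634.2, 84.7, 23.4]
eef_rot: [3.142, 0.0, -0.295]
wrist_force: [-3.8, 0.8, 2.9]
finger_gap: 51.7
finger_force: 1.8
```

```bash
python3 look.py
```

```text
tcp board [-19.2  88.3] z 23.4 yaw-b 0.0 F board [-0.9  0.4] t 12.525
```

Contact is expected near TCP x = -13, so I creep in.

{"api": "jog_arm", "payload": {
  "commands": [
    {"dx":0.05,"dy":0,"dz":0,"ax":0,"ay":0,"az":0,"gripper":0.45},
    {"dx":0.05,"dy":0,"dz":0,"ax":0,"ay":0,"az":0,"gripper":0.45},
    {"dx":0.03,"dy":0,"dz":0,"ax":0,"ay":0,"az":0,"gripper":0.45}
  ]
}}

```text
clock: 12.9
eef_pos: [638.1, 83.6, 23.3]
eef_rot: [3.141, 0.003, -0.295]
wrist_force: [-16.1, 3.7, 9.2]
finger_gap: 51.7
finger_force: 7.8
```

{"api": "jog_arm", "payload": {
  "commands": [
    {"dx":0.03,"dy":0,"dz":0,"ax":0,"ay":0,"az":0,"gripper":0.45},
    {"dx":0.03,"dy":0,"dz":0,"ax":0,"ay":0,"az":0,"gripper":0.45}
  ]
}}

```text
clock: 13.15
eef_pos: [638.3, 83.6, 23.3]
eef_rot: [3.14, 0.008, -0.294]
wrist_force: [-32.7, 6.8, 20.2]
finger_gap: 51.6
finger_force: 17.0
```

Firm contact: force rose to 33 N at TCP x of about -15 on two fingers. I back off, rise and move aside to check.

{"api": "jog_arm", "payload": {
  "commands": [
    {"dx":-0.2,"dy":0,"dz":0,"ax":0,"ay":0,"az":0,"gripper":0.45},
    {"dx":-0.3,"dy":0,"dz":0,"ax":0,"ay":0,"az":0,"gripper":0.45},
    {"dx":0,"dy":0,"dz":-1,"ax":0,"ay":0,"az":0,"gripper":0.45},
    {"dx":0,"dy":0,"dz":-1,"ax":0,"ay":0,"az":0,"gripper":0.45},
    {"dx":0,"dy":1,"dz":-1,"ax":0,"ay":0,"az":0,"gripper":0.45},
    {"dx":0,"dy":1,"dz":0,"ax":0,"ay":0,"az":-1,"gripper":0.45},
    {"dx":0.64,"dy":0.77,"dz":0,"ax":0,"ay":0,"az":-1,"gripper":0.45},
    {"dx":0.6,"dy":0.8,"dz":0,"ax":0,"ay":0,"az":-1,"gripper":0.45},
    {"dx":0,"dy":1,"dz":0,"ax":0,"ay":0,"az":-1,"gripper":0.45},
    {"dx":0,"dy":0,"dz":0,"ax":0,"ay":0,"az":-1,"gripper":0.45}
  ]
}}

```text
clock: 14.4
eef_pos: [655.4, -94.0, 142.9]
eef_rot: [3.141, 0.0, 0.581]
wrist_force: [-0.6, 1.4, -0.6]
finger_gap: 51.8
finger_force: 0.0
```

{"api": "jog_arm", "payload": {
  "commands": [
    {"dx":0,"dy":0,"dz":0,"ax":0,"ay":0,"az":-1,"gripper":0.45},
    {"dx":0,"dy":0,"dz":0,"ax":0,"ay":0,"az":-1,"gripper":0.45},
    {"dx":0,"dy":0,"dz":0,"ax":0,"ay":0,"az":-1,"gripper":0.45},
    {"dx":0,"dy":0,"dz":0,"ax":0,"ay":0,"az":-1,"gripper":0.45},
    {"dx":0,"dy":0,"dz":0,"ax":0,"ay":0,"az":0,"gripper":0.45}
  ]
}}

```text
clock: 15.02
eef_pos: [655.3, -91.3, 143.4]
eef_rot: [3.141, 0.0, 1.275]
wrist_force: [-0.1, 0.3, -0.6]
finger_gap: 51.8
finger_force: 0.0
```

Run:
```python
from look import *
look()
c=cams.camera("top");s=cams.camera("side")
a=cv2.resize(c["image"][80:210,150:290,::-1],None,fx=2.85,fy=2.85,interpolation=cv2.INTER_CUBIC)
b=cv2.resize(s["image"][105:235,215:355,::-1],None,fx=2.85,fy=2.85,interpolation=cv2.INTER_CUBIC)
cv2.imwrite("pics/p5.png",np.hstack([a,b]))
```

```text
tcp board [ 52. -74.] z 143.4 yaw-b 1.567 F board [-0.3  0.7] t 15.075
```

View pics/p5.png

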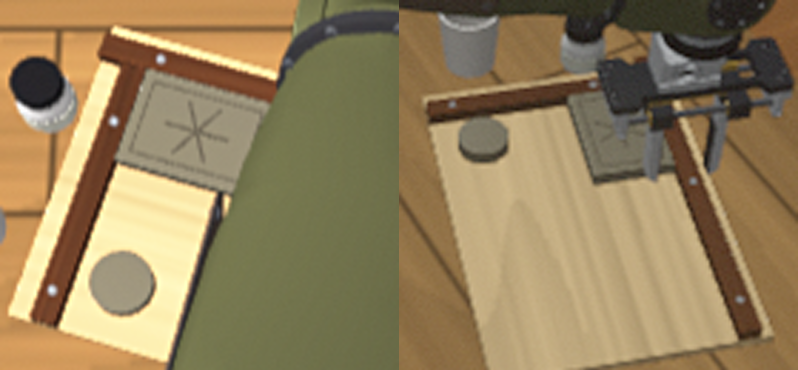

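The picture shows the tile in the corner, flush along both rails as far as is visible. I give one final gentle push along the far rail to make sure of the side contact.

{"api": "jog_arm", "payload": {
  "commands": [
    {"dx":0,"dy":-0.4,"dz":1,"ax":0,"ay":0,"az":0,"gripper":0.45},
    {"dx":0,"dy":0,"dz":1,"ax":0,"ay":0,"az":0,"gripper":0.45},
    {"dx":0.5,"dy":0,"dz":0.8,"ax":0,"ay":0,"az":0,"gripper":0.45},
    {"dx":0.5,"dy":0,"dz":0.2,"ax":0,"ay":0,"az":0,"gripper":0.45},
    {"dx":0.5,"dy":0,"dz":0,"ax":0,"ay":0,"az":0,"gripper":0.45},
    {"dx":0.5,"dy":0,"dz":0,"ax":0,"ay":0,"az":0,"gripper":0.45},
    {"dx":0.15,"dy":0,"dz":0,"ax":0,"ay":0,"az":0,"gripper":0.45},
    {"dx":0.1,"dy":0,"dz":0,"ax":0,"ay":0,"az":0,"gripper":0.45},
    {"dx":0.05,"dy":0,"dz":0,"ax":0,"ay":0,"az":0,"gripper":0.45}
  ]
}}

```text
clock: 16.3
eef_pos: [666.9, 1.1, 23.7]
eef_rot: [3.141, 0.0, 1.276]
wrist_force: [0.3, 0.2, 0.5]
finger_gap: 51.9
finger_force: 0.0
```

```bash
python3 look.py
```

```text
tcp board [36.2 17.9] z 23.6 yaw-b 1.571 F board [0.4 0.5] t 16.35
```

{"api": "jog_arm", "payload": {
  "commands": [
    {"dx":0.05,"dy":0,"dz":0,"ax":0,"ay":0,"az":0,"gripper":0.45},
    {"dx":0.03,"dy":0,"dz":0,"ax":0,"ay":0,"az":0,"gripper":0.45},
    {"dx":0.03,"dy":0,"dz":0,"ax":0,"ay":0,"az":0,"gripper":0.45}
  ]
}}

```text
clock: 16.73
eef_pos: [668.1, 5.5, 23.4]
eef_rot: [3.142, 0.0, 1.276]
wrist_force: [-1.9, -3.3, 0.9]
finger_gap: 51.4
finger_force: 1.6
```

{"api": "jog_arm", "payload": {
  "commands": [
    {"dx":0.03,"dy":0,"dz":0,"ax":0,"ay":0,"az":0,"gripper":0.45},
    {"dx":0,"dy":0,"dz":0,"ax":0,"ay":0,"az":0,"gripper":0.45}
  ]
}}

```text
clock: 16.98
eef_pos: [668.2, 5.7, 23.5]
eef_rot: [-3.141, 0.001, 1.276]
wrist_force: [-3.2, -6.4, 1.7]
finger_gap: 51.9
finger_force: 3.4
```

Contact again at y = 22.6, the same as before. A slight firm-up, then I retreat clear.

{"api": "jog_arm", "payload": {
  "commands": [
    {"dx":0.03,"dy":0,"dz":0,"ax":0,"ay":0,"az":0,"gripper":0.45},
    {"dx":0.02,"dy":0,"dz":0,"ax":0,"ay":0,"az":0,"gripper":0.45}
  ]
}}

```text
clock: 17.23
eef_pos: [668.2, 5.8, 23.5]
eef_rot: [-3.14, 0.004, 1.275]
wrist_force: [-9.8, -20.0, 6.0]
finger_gap: 51.8
finger_force: 10.8
```

{"api": "jog_arm", "payload": {
  "commands": [
    {"dx":-0.2,"dy":0,"dz":0,"ax":0,"ay":0,"az":0,"gripper":0.45},
    {"dx":-0.5,"dy":-0.1,"dz":0,"ax":0,"ay":0,"az":0,"gripper":0.45},
    {"dx":-0.2,"dy":0,"dz":-1,"ax":0,"ay":0,"az":0,"gripper":0.45},
    {"dx":-1,"dy":0,"dz":-1,"ax":0,"ay":0,"az":0,"gripper":0.45},
    {"dx":-1,"dy":0,"dz":-1,"ax":0,"ay":0,"az":0,"gripper":0.45},
    {"dx":-1,"dy":-1,"dz":0,"ax":0,"ay":0,"az":0,"gripper":0.45},
    {"dx":-1,"dy":-1,"dz":0,"ax":0,"ay":0,"az":0,"gripper":0.45},
    {"dx":-1,"dy":-1,"dz":0,"ax":0,"ay":0,"az":0,"gripper":0.45},
    {"dx":-1,"dy":-1,"dz":0,"ax":0,"ay":0,"az":0,"gripper":0.45},
    {"dx":-1,"dy":-1,"dz":0,"ax":0,"ay":0,"az":0,"gripper":0.45}
  ]
}}

```text
clock: 18.48
eef_pos: [379.8, -235.3, 143.5]
eef_rot: [3.141, 0.0, 1.276]
wrist_force: [0.7, -1.0, 0.4]
finger_gap: 51.5
finger_force: 0.0
```

{"api": "jog_arm", "payload": {
  "commands": [
    {"dx":-1,"dy":0,"dz":0,"ax":0,"ay":0,"az":0,"gripper":0.45},
    {"dx":-1,"dy":0,"dz":0,"ax":0,"ay":0,"az":0,"gripper":0.45},
    {"dx":0,"dy":0,"dz":0,"ax":0,"ay":0,"az":0,"gripper":0.45},
    {"dx":0,"dy":0,"dz":0,"ax":0,"ay":0,"az":0,"gripper":0.45}
  ]
}}

```text
clock: 18.98
eef_pos: [358.4, -310.7, 143.3]
eef_rot: [-3.141, -0.0, 1.276]
wrist_force: [-0.4, 0.2, 0.7]
finger_gap: 51.6
finger_force: 0.0
```

Run:
```python
from look import *
look()
c=cams.camera("top");s=cams.camera("side")
k=biggest(tilemask(c["image"]),(222,128));q=((ray(c,k,30)-O)@R).astype(np.float32);print("top",cv2.minAreaRect(q))
dk=biggest(tilemask(c["image"]),(193,179));print("disc",((ray(c,[cv2.minEnclosingCircle(dk)[0]],30)-O)@R))
a=cv2.resize(c["image"][80:210,150:290,::-1],None,fx=2.85,fy=2.85,interpolation=cv2.INTER_CUBIC)
b=cv2.resize(s["image"][105:235,215:355,::-1],None,fx=2.85,fy=2.85,interpolation=cv2.INTER_CUBIC)
cv2.imwrite("pics/p6.png",np.hstack([a,b]))
```

```text
tcp board [-168.1 -369.9] z 143.3 yaw-b 1.571 F board [0.7 0.3] t 19.025
top ((41.36003112792969, 93.78943634033203), (134.5091552734375, 99.20115661621094), 89.84445190429688)
disc [[-115.3932305   113.91988893]]
```

View pics/p6.png

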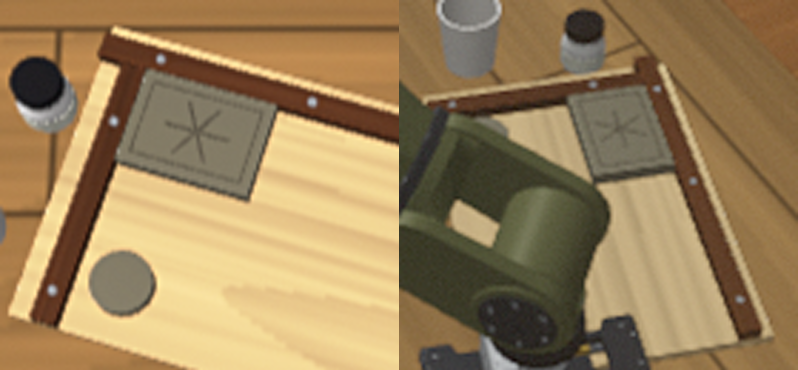

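Both views show the tile home with no gap to either rail. Its measured centre is (41.4, 93.8) and its angle error about 0.003 rad, and the disc has not moved. I hand in.

```bash
python3 -c "
from cell import job
print(job.sign_off())"
```

```text
the job is handed in; nothing more can be done
None
```

I pushed the rectangular tile flush into the corner of both rails (its measured centre within about 1.3 mm of home on each axis), with the other items left where they were, and handed the job in with the arm clear; the sign-off gave no verdict.

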